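# Snap the shoe-care box shut

## Task

Two shoe-care boxes stand on the hallway sideboard; on one of them the clip-on lid is not shut. Go round that lid and press down its four loose rim sections, each right down until it snaps shut and lies level. Only press: do not lift or tip the box or push it out of its place, leave the other box and everything else where they are, and finish clear of everything.

Things in the scene. Friction and masses are not known exactly. Their poses are not given: they have to be found in the camera images.
- carebox: Box to shut: clear plastic, 1 kg, loose, grey clip-on lid 200 mm (box x) by 140 mm (box y), shut top 80 mm above the table. Origin: centre of underside. Middle panel (124 x 64 mm) and four 38 mm square corners are fixed, 2 to 4 mm below the shut rim; between corners lie four rim sections, hinged 38 mm in from the lid's edge. At the start all four are loose and slope up outwards, outer edge 13 mm high; shut ones are level.
- lid_long1_pad (a point): Pressing point on top of the rim section on the long side towards the box's +y (122 mm long, 38 mm wide): mid-length, 14 mm in from the lid's outer edge, on its black strip. Moves with the section: 8 mm higher loose than shut (80 mm above the table). x axis outwards, z up from its face. Pressed straight down it moves easily for 3 mm, then resists with up to about 7 N, gives way and snaps down over the last 1 to 2 mm, stops hard and stays.
- lid_long1 (a joint): Lift angle of that section (rad): about 0 (-0.04 to 0.02) fully shut and level, about 0.36 sprung open; let go below 0.03 it snaps shut by itself, above 0.1 it springs open again, between these it may hang half-way (not shut).
- lid_long2_pad (a point): Pressing point on top of the rim section on the long side towards the box's -y (122 mm long, 38 mm wide): mid-length, 14 mm in from the lid's outer edge, on its black strip. Moves with the section: 8 mm higher loose than shut (80 mm above the table). x axis outwards, z up from its face. Pressed straight down it moves easily for 3 mm, then resists with up to about 7 N, gives way and snaps down over the last 1 to 2 mm, stops hard and stays.
- lid_long2 (a joint): Lift angle of that section (rad): about 0 (-0.04 to 0.02) fully shut and level, about 0.36 sprung open; let go below 0.03 it snaps shut by itself, above 0.1 it springs open again, between these it may hang half-way (not shut).
- lid_short1_pad (a point): Pressing point on top of the rim section on the short side towards the box's +x (62 mm long, 38 mm wide): mid-length, 14 mm in from the lid's outer edge, on its black strip. Moves with the section: 8 mm higher loose than shut (80 mm above the table). x axis outwards, z up from its face. Pressed straight down it moves easily for 3 mm, then resists with up to about 7 N, gives way and snaps down over the last 1 to 2 mm, stops hard and stays.
- lid_short1 (a joint): Lift angle of that section (rad): about 0 (-0.04 to 0.02) fully shut and level, about 0.36 sprung open; let go below 0.03 it snaps shut by itself, above 0.1 it springs open again, between these it may hang half-way (not shut).
- lid_short2_pad (a point): Pressing point on top of the rim section on the short side towards the box's -x (62 mm long, 38 mm wide): mid-length, 14 mm in from the lid's outer edge, on its black strip. Moves with the section: 8 mm higher loose than shut (80 mm above the table). x axis outwards, z up from its face. Pressed straight down it moves easily for 3 mm, then resists with up to about 7 N, gives way and snaps down over the last 1 to 2 mm, stops hard and stays.
- lid_short2 (a joint): Lift angle of that section (rad): about 0 (-0.04 to 0.02) fully shut and level, about 0.36 sprung open; let go below 0.03 it snaps shut by itself, above 0.1 it springs open again, between these it may hang half-way (not shut).
- sparebox: A second box of the same make and size whose lid is already shut all round; nothing moves on it. Origin: centre of its underside. To be left alone.
- polish_tin: Bystander: flat round metal shoe-polish tin, 62 mm across, 23 mm high. Origin: centre of its underside.
- shoe_brush: Bystander: wooden shoe brush lying bristles down, 120 x 48 x 38 mm. Origin: centre of its underside.
- key_bowl: Bystander: white key bowl, 130 mm across, 45 mm high. Origin: centre of its underside.
- pot_plant: Bystander: brown pot with a small succulent, 120 mm across, 94 mm high. Origin: centre of its underside.
- glasses_case: Bystander: black spectacle case, 60 x 155 x 38 mm. Origin: centre of its underside.
- torch: Bystander: metal pocket torch lying down, 132 mm long, 34 mm high. Origin: centre of its underside.
- care_spray: Bystander: upright spray can, 52 mm across, 150 mm high. Origin: centre of its underside.
Things that resemble listed ones, but are neither listed nor needed, are in the scene too. Leave any pink or yellow look-alike of the carebox alone.

How it is judged:
By the outcome, as a careful person would: the job done as asked, in the order asked, and still so for the second after the job is handed in, with the robot touching nothing.
It also fails if it takes over 42 s, if anything falls off the work surface, if the arm or the gripper's body presses on something with over 40 N, if the wrist force passes 120 N, or if a joint passes its speed limit or range.

## Robot

A 7-joint arm with a two-finger parallel gripper is mounted at the origin on the work surface. World frame = base frame: x ahead of the robot, y to its left, z up, the work surface at z = 0. Lengths are in m, angles in degrees, forces in N, time in s.
With the tool pointing down it reaches from about 0.425 to 0.875 m from the base axis. Payload 4.7 kg.
Tool frame: the origin (TCP) lies on the mounting face of the last link; the fingertips stand 182 mm ahead of it and the grasp point (between the pads) lies 164 mm ahead of it; z points along the fingers, x is the direction in which the jaws open and shut, and the axes are right-handed (so a half turn about z gives the same grasp; the last joint's range is limited). The gripper opens to 87 mm and grips with 3 to 60 N. Pads are 19 mm wide; open, the fingers measure 117 mm over their backs; the gripper's body (75 mm by 190 mm) begins 51 mm behind the grasp point.
Start: joints at [-65.14, 18.392, -4.016, 83.108, 1.295, 78.541, -3.26], TCP at [0.265, 0.594, 0.405] pointing down, gripper open.
Joint ranges: [-163.93, 163.93], [-17.29, 119.83], [-79.2, 71.16], [3.27, 140.29], [-89.18, 269.18], [5.43, 117.66], [-154.24, 154.24]. Speed limits (degrees/s): [147.25, 147.25, 180, 180, 180, 180, 180].

## Interface

Orientations are given as [roll, pitch, yaw] about the fixed x, y, z axes, in that order (R = Rz(yaw) Ry(pitch) Rx(roll)).
In Python, from cell import status, cams, env, outline_of, landmark_of gives the robot as it stands. The module is installed in compiled form; this text tells all that it offers.
- The arm moves only by the tool jog_arm, never from a script. Its argument "rows" is a list of rows, each a list of 7 numbers: the closure, from 0 (fully open) to 1 (shut), then the shift along the tool's x, y, z in m, then the turn, a rotation vector about the tool's x, y, z in degrees. A call has 1 to 12 rows; each row shifts and turns the commanded pose from where the row before left it, along the tool's axes as they then stand; what a row does not reach is not made up. A row lasts 1/12 s, in which the tool goes at most 41.7 mm and 7.16 degrees, less where a joint would pass 70% of its speed; a pose out of reach is approached as far as the arm can. A call with a gripper value outside its range is refused whole. The fingers move at their own pace and stop on an object; "grip_force" is the grip in N (left out, the last holds). Time passes only in rows, so rows that do not move let the fingers close. It gives the time, the measured TCP pose, the force and the opening at its end, in the units of the state.
- status.get_obs(): the state, without advancing time (a new reading comes with each control period).
- cams.read_camera(name): name is "scene" or "top"; returns (picture, depth): 480x640x3 uint8, red, green, blue; 480x640 float32, m along the optical axis (not along the pixel's ray), 0 where there is no reading.
- cams.camera_params(name): a dict with "vfov" (degrees; the focal length in pixels is half the picture's height over the tangent of half this angle, whatever the lens; pixels are square), "cx", "cy" (the principal point, pixels), "eye" and "attitude" of the camera in the world. Camera axes: x right, y up, looking along -z (the intrinsics and any distortion apply to the point x, -y, -z); pixel columns grow to the right and rows downward; lengths in m; the calibration is good to about 2 mm. A picture is of the moment at which its call begins. camera_params takes no time and is no camera call.
- env.sign_off(): hands the job in, once; it reports no verdict.
Trained networks look in the newest picture that a camera, given by its name, has taken for a name from the list of things; names that differ only in an ending like _2 or _b are one class to them, and where a whole thing is asked for, a point or a joint stands for the part that bears it (a point fixed in the world has none). Each returns a list of dicts, best first, with "conf" (0 to 1); they miss things now and then, are a little off and sometimes report something else, mostly with a low value. They report only what shows in the picture. A call takes as long as a camera call. They do not tell look-alikes from the thing itself.
- outline_of(camera, name): "pixels" (480x640 bool, what is visible of it) and "box" ([left, top, right, bottom] in pixels, round what is visible of it).
- landmark_of(camera, name): "position" ([row, column] in pixels: a listed point, or the origin of a listed thing).
The state is a dict: "time_s": time; "qpos": joint angles; "joint_velocities": joint speeds; "effort": joint torques, N m; "tool_pos": TCP position; "tool_rot": TCP orientation; "force": force on the tool from outside, world axes, zero at the start; "wrist_torque": the same for the moment, N m; "grip_width": finger opening in m.
Only numpy, scipy, OpenCV 4.12 (cv2) and the standard library are available. Lean on these libraries where they do the work, as an engineer would, in place of code of your own. Each camera call takes 0.05 s, during which the arm holds its last target. There are 200 camera calls.

## Working session

There is one attempt and no reset: what is moved stays moved. The work goes in short steps, Python scripts to look and compute and a tool call to move; the robot and the scene stay as the last step left them, time stands still between calls to the robot, and variables do not carry over. Pictures are saved under pics/ and viewed, about 8 in all and at most 12, crops included, and the job is handed in when it is done.

Besides the shell and the picture viewer there is one more tool, called after "Request:" as a command line: name --pt "numbers of a row" for each row, then --argument value for the rest. jog_arm: Moves the arm, as the interface text tells. Its arguments: {"type":"object","properties":{"rows":{"type":"array"},"grip_force":{"type":"number"}},"required":["rows"]}

```bash
mkdir -p pics
python3 - <<'E'
from cell import status,cams,outline_of,landmark_of
import cv2
print(status.get_obs())
for n in("scene","top"):
    p,d=cams.read_camera(n); print(n,cams.camera_params(n)); cv2.imwrite(f"pics/{n}0.png",p[:,:,::-1])
    for k in("carebox","lid_long1_pad","lid_long2_pad","lid_short1_pad","lid_short2_pad"):
        print(k,[(round(r['conf'],2),[round(float(x)) for x in r['position']], round(float(d[tuple(int(x) for x in r['position'])]),3)) for r in landmark_of(n,k)])
E
```

```text
{'time_s': 0.0, 'qpos': array([-65.13806577,  18.44060881,  -4.01483157,  83.17653609,
         1.29639307,  78.54145867,  -3.26024403]), 'joint_velocities': array([-0.13040315,  0.05930358, -0.08816994,  0.04299222, -0.12200614,
       -0.03992421,  0.00194978]), 'effort': array([-5.81726249e-05, -4.91290033e+01, -4.03976664e-01, -3.12530673e+01,
       -6.38409681e-02,  4.35607194e-02,  1.75577734e-04]), 'tool_pos': array([0.26489314, 0.59334291, 0.40362921]), 'tool_rot': array([1.79992550e+02, 1.13281614e-01, 6.59472142e+01]), 'force': array([-1.05392606, -0.96690889,  0.5479525 ]), 'wrist_torque': array([ 0.00194086,  0.00850564, -0.0388456 ]), 'grip_width': 0.08746849239992266}
scene {'vfov': 55.21414035504766, 'cx': 328.04249788795534, 'cy': 239.40408471337227, 'eye': array([1.28611898, 0.407258  , 1.06498682]), 'attitude': array([ 41.57630378,  -0.29123668, 118.21114714])}
carebox [(0.85, [286, 379], 1.22), (0.73, [322, 286], 1.223), (0.59, [229, 454], 1.369), (0.56, [171, 294], 1.597), (0.42, [355, 372], 1.127)]
lid_long1_pad [(0.86, [274, 399], 1.233), (0.81, [151, 280], 1.5
[... 322 characters left out ...]
p {'vfov': 42.984531404057925, 'cx': 310.48015036602453, 'cy': 226.95902817102558, 'eye': array([0.18498386, 0.01672513, 1.6563453 ]), 'attitude': array([ 10.56594653,  -1.16325252, -88.44134535])}
carebox [(0.92, [212, 246], 1.608), (0.74, [331, 412], 1.564), (0.69, [210, 261], 1.602), (0.55, [328, 193], 1.557), (0.41, [239, 232], 1.583)]
lid_long1_pad [(0.74, [303, 186], 1.558), (0.71, [332, 442], 1.556), (0.67, [205, 218], 1.595)]
lid_long2_pad [(0.78, [207, 260], 1.605), (0.62, [334, 392], 1.561), (0.59, [350, 184], 1.539)]
lid_short1_pad [(0.94, [324, 219], 1.556), (0.77, [366, 421], 1.542), (0.75, [175, 251], 1.616)]
lid_short2_pad [(0.77, [327, 152], 1.549), (0.68, [297, 413], 1.578)]
```

View pics/scene0.png

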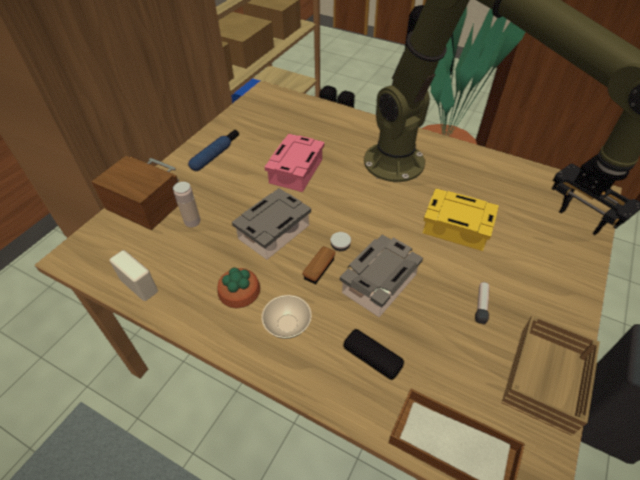

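View pics/top0.png

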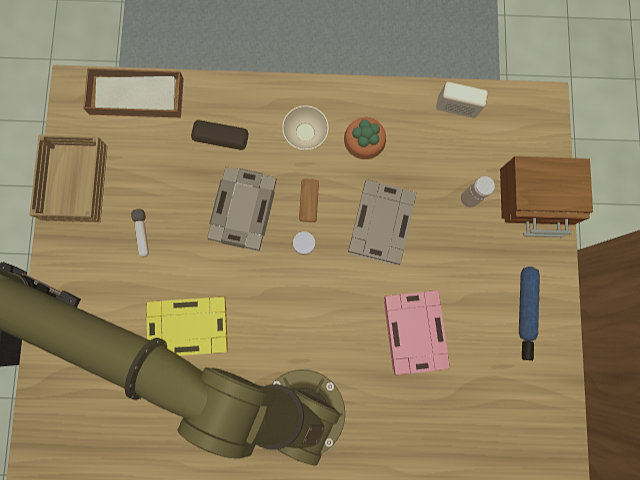

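The top view shows the grey boxes at about (242,208) and (382,222), with a yellow look-alike at (187,326) and a pink one at (417,332). In the scene view the greys are at (380,270) and (272,220). I'll crop both greys and compare depth to see which one is open.

```bash
cat > h.py <<'E'
import numpy as np,cv2
from scipy.spatial.transform import Rotation as R
from cell import cams
def cloud(n):
    p,d=cams.read_camera(n); c=cams.camera_params(n)
    f=240/np.tan(np.radians(c['vfov']/2)); v,u=np.mgrid[:480,:640]
    P=np.stack([(u-c['cx'])/f*d,-(v-c['cy'])/f*d,-d],-1)
    return p,d,P@R.from_euler('xyz',c['attitude'],degrees=True).as_matrix().T+c['eye']
E
python3 - <<'E'
from h import *
S=[];np.set_printoptions(precision=3,suppress=True,linewidth=200)
a,da,A=cloud("top"); b,db,B=cloud("scene")
np.savez("c.npz",a=a,A=A,b=b,B=B)
def hm(W):
    z=np.clip((W[...,2]-0.06)/0.04*255,0,255).astype(np.uint8); return cv2.applyColorMap(z,2)
def crop(i,x,y,w,h): return cv2.resize(i[y:y+h,x:x+w],(400,300),interpolation=cv2.INTER_CUBIC)
rows=[np.hstack([crop(b[...,::-1],330,225,108,81),crop(b[...,::-1],220,180,108,81)]),
np.hstack([crop(hm(B),330,225,108,81),crop(hm(B),220,180,108,81)])]
cv2.imwrite("pics/crop1.png",np.vstack(rows))
rows=[np.hstack([crop(a[...,::-1],182,162,120,90),crop(a[...,::-1],322,178,120,90)]),
np.hstack([crop(hm(A),182,162,120,90),crop(hm(A),322,178,120,90)])]
cv2.imwrite("pics/crop2.png",np.vstack(rows))
for u,v in[(242,208),(222,202),(263,212),(250,176),(235,237),(382,222),(362,216),(404,226),(391,190),(378,253),(305,243),(100,300)]: print(u,v,np.median(A[v-2:v+3,u-2:u+3].reshape(-1,3),0))
E
```

```text
242 208 [0.526 0.175 0.075]
222 202 [0.538 0.227 0.089]
263 212 [0.514 0.118 0.092]
250 176 [0.61  0.157 0.09 ]
235 237 [0.446 0.189 0.089]
382 222 [ 0.501 -0.196  0.075]
362 216 [ 0.514 -0.142  0.081]
404 226 [ 0.49  -0.254  0.081]
391 190 [ 0.587 -0.219  0.08 ]
378 253 [ 0.417 -0.186  0.078]
305 243 [0.446 0.006 0.023]
100 300 [ 0.278  0.552 -0.   ]
```

View pics/crop1.png

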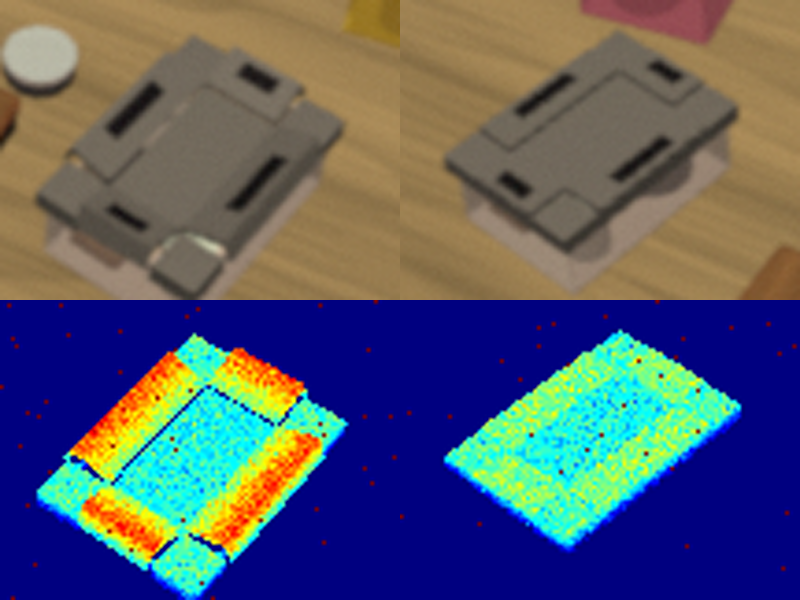

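View pics/crop2.png

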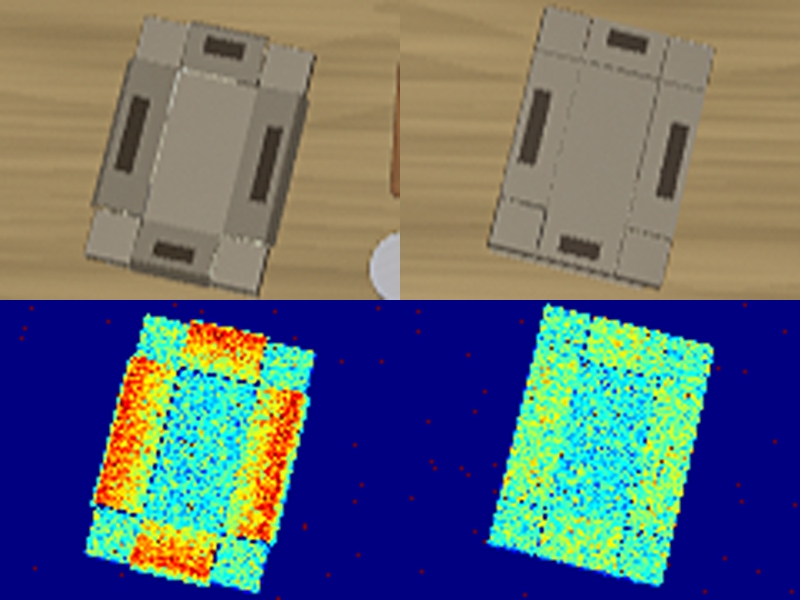

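The box at top (242,208) / scene (380,270) is the open one: all four rims stand at about 90 mm there, while the other grey box is flat. Next I'll fit its pose and the pads.

Run:
```python
from h import *
np.set_printoptions(precision=4,suppress=True)
z=np.load("c.npz")
for im,W,(x0,y0,x1,y1) in((z['a'],z['A'],(200,160,285,256)),(z['b'],z['B'],(335,230,430,312))):
    s=np.zeros((480,640),bool); s[y0:y1,x0:x1]=1
    top=s&(W[...,2]>.068)&(W[...,2]<.105)
    (c,(w,h),an)=cv2.minAreaRect(W[top][:,:2].astype(np.float32)*1000); print("lid",c,w,h,an)
    m=(top&(im.max(-1)<60)).astype(np.uint8)
    n,L,st,_=cv2.connectedComponentsWithStats(m)
    for i in range(1,n):
        if st[i,4]>12:
            p=W[L==i]; v=np.linalg.svd((p-p.mean(0))[:,:2],full_matrices=False)[2][0]
            print(st[i,4],np.median(p,0),p.mean(0),np.degrees(np.arctan2(v[1],v[0])))
```

```text
lid (528.4275512695312, 176.28976440429688) 149.62222290039062 209.23013305664062 79.05955505371094
21 [0.5579 0.2291 0.0889] [0.555  0.2285 0.0875] 158.84327157672575
14 [0.514  0.2302 0.0879] [0.5167 0.2312 0.0884] 157.8663922350661
lid (529.7765502929688, 176.00418090820312) 148.14479064941406 211.50363159179688 78.0384521484375
32 [0.446  0.191  0.0889] [0.4461 0.19   0.0886] 79.83202085132268
61 [0.5189 0.1199 0.0887] [0.5191 0.12   0.089 ] -10.832145594684633
62 [0.5408 0.2261 0.0888] [0.5404 0.2262 0.0886] -11.479133460815682
27 [0.6118 0.1569 0.0897] [0.6123 0.1578 0.0895] 77.36932955970921
```

Box centre is about (0.529, 0.1735), long axis at -11°. I'll close the fingers and travel to above the near short pad (0.445, 0.190).

Request:
jog_arm --pt "1 -0.0246 0.0274 0 0 0 0" --pt "1 -0.0246 0.0274 0 0 0 0" --pt "1 -0.0246 0.0274 0 0 0 0" --pt "1 -0.0246 0.0274 0 0 0 0" --pt "1 -0.0246 0.0274 0 0 0 0" --pt "1 -0.0246 0.0274 0 0 0 0" --pt "1 -0.0246 0.0274 0 0 0 0" --pt "1 -0.0246 0.0274 0 0 0 0" --pt "1 -0.0246 0.0274 0 0 0 0" --pt "1 -0.0246 0.0274 0 0 0 0" --pt "1 -0.0246 0.0274 0 0 0 0" --pt "1 -0.0246 0.0274 0 0 0 0" --grip_force 20

```text
time_s: 1.7
tool_pos: [0.4452, 0.1881, 0.4052]
tool_rot: [180.0, -0.1, 66.0]
force: [-0.2, 0.4, 0.4]
grip_width: 0.015
```

```bash
cat > t.py <<'E'
import sys,numpy as np
from scipy.spatial.transform import Rotation as R
from cell import status
s=status.get_obs(); P={'A':(.5396,.2280,-11),'B':(.5184,.1190,-11),'C':(.6129,.1572,79),'D':(.4451,.1898,79)}
x,y,w=P[sys.argv[1]]; z=float(sys.argv[2])+.182
M=R.from_euler('xyz',s['tool_rot'],degrees=True); T=R.from_euler('xyz',[180,0,w],degrees=True)
np.set_printoptions(precision=4,suppress=True)
print(s['time_s'],'pose',s['tool_pos'],s['tool_rot'],'F',s['force'],'w',s['grip_width'],'q',s['qpos'])
print('shift',M.inv().apply(np.array([x,y,z])-s['tool_pos']),'turn',(M.inv()*T).as_rotvec(degrees=True))
E
python3 t.py D 0.11
```

```text
1.7 pose [0.4452 0.1881 0.4052] [179.9768  -0.0596  65.9533] F [-0.2408  0.3915  0.3896] w 0.01496569156215848 q [-40.525   -2.4237  14.1243 106.4655   0.5891  75.825   39.3969]
shift [ 0.0014 -0.0008  0.1132] turn [  0.0299  -0.0567 -13.0467]
```

Request:
jog_arm --pt "1 0 0 0.02 0 0 -6.5" --pt "1 0 0 0.025 0 0 -6.5" --pt "1 0 0 0.025 0 0 0" --pt "1 0.001 -0.001 0.025 0 0 0" --pt "1 0 0 0.018 0 0 0" --pt "1 0 0 0 0 0 0" --pt "1 0 0 0 0 0 0" --pt "1 0 0 0 0 0 0"

```text
time_s: 2.37
tool_pos: [0.4447, 0.1914, 0.2931]
tool_rot: [179.9, -0.1, 78.9]
force: [0.2, -0.8, 0.8]
grip_width: 0.0002
```

```bash
python3 t.py D 0.08
python3 - <<'E'
from h import *
p,d,W=cloud("scene"); cv2.imwrite("pics/s1.png",cv2.resize(p[170:330,300:500,::-1],(800,640))[:600])
E
```

```text
2.3667 pose [0.4447 0.1914 0.2931] [179.9085  -0.0775  78.9476] F [ 0.1936 -0.7753  0.765 ] w 0.00023660777556021377 q [-40.5164   3.0743  14.5301 114.5585  -0.8779  62.3484  53.3471]
shift [-0.0015  0.0007  0.0311] turn [ 0.0915 -0.0775 -0.0525]
```

View pics/s1.png

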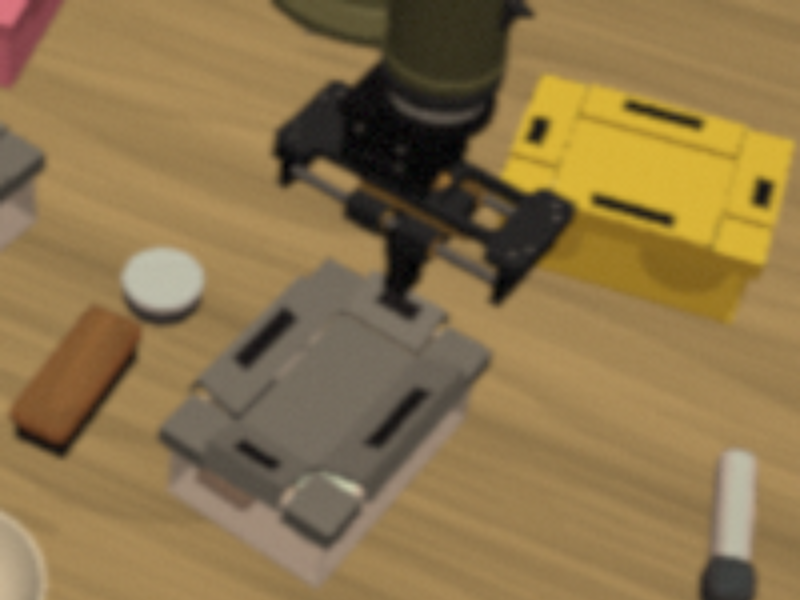

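The fingers sit right over the near short strip at about (400,300) in the crop. Pressing now.

Request:
jog_arm --pt "1 -0.0015 0.0005 0.008 0 0 0" --pt "1 0 0 0.008 0 0 0" --pt "1 0 0 0.004 0 0 0" --pt "1 0 0 0.003 0 0 0" --pt "1 0 0 0.003 0 0 0" --pt "1 0 0 0.003 0 0 0" --pt "1 0 0 0.002 0 0 0" --pt "1 0 0 0 0 0 0" --pt "1 0 0 0 0 0 0"

```text
time_s: 3.17
tool_pos: [0.4443, 0.1896, 0.262]
tool_rot: [-180.0, -0.0, 78.9]
force: [-5.7, -1.8, 11.2]
grip_width: 0.0002
```

Request:
jog_arm --pt "1 0 0 0.001 0 0 0" --pt "1 0 0 0.0005 0 0 0" --pt "1 0 0 0 0 0 0"

```text
time_s: 3.42
tool_pos: [0.4444, 0.1896, 0.2615]
tool_rot: [-180.0, -0.0, 78.9]
force: [-7.6, -3.0, 19.4]
grip_width: 0.0001
```

That is the hard stop (19 N, tip 79.5 mm). I'll lift and check.

Request:
jog_arm --pt "1 0 0 -0.005 0 0 0" --pt "1 0 0 -0.015 0 0 0" --pt "1 0 0 -0.02 0 0 7" --pt "1 0 0 0 0 0 7" --pt "1 0 0 0 0 0 7" --pt "1 0 0 0 0 0 7" --pt "1 0 0 0 0 0 7" --pt "1 0 0 0 0 0 7" --pt "1 0 0 0 0 0 0" --pt "1 0 0 0 0 0 0"

```text
time_s: 4.25
tool_pos: [0.4444, 0.1896, 0.2991]
tool_rot: [180.0, -0.0, 37.1]
force: [-0.2, -0.3, 1.0]
grip_width: 0.0001
```

```bash
cat > chk.py <<'E'
from h import *
np.set_printoptions(precision=4,suppress=True)
c=np.array([.529,.1735]);a=np.radians(-11);ex=np.array([np.cos(a),np.sin(a)]);ey=np.array([-ex[1],ex[0]])
for n in("scene","top"):
    p,d,W=cloud(n); q=W[...,:2]-c; X=q@ex;Y=q@ey;Z=W[...,2]
    o={}
    for k,(f,g,l) in{'A':(Y,X,.07),'B':(-Y,X,.07),'C':(X,Y,.1),'D':(-X,Y,.1)}.items():
        h=.05 if k in'AB' else .022
        r=[]
        for lo,hi in((.032,.022),(.02,.012),(.011,.003)):
            m=(f>l-lo)&(f<l-hi)&(abs(g)<h)&(Z>.06)&(Z<.11); r.append((round(float(np.median(Z[m])),4),int(m.sum())) if m.any() else None)
        o[k]=r
    print(n,o)
    m=(abs(X)<.13)&(abs(Y)<.1)&(p.max(-1)<60)&(Z>.07)&(Z<.1)
    L=cv2.connectedComponentsWithStats(m.astype(np.uint8))
    print([(int(L[2][i,4]),W[L[1]==i].mean(0)) for i in range(1,L[0]) if L[2][i,4]>12])
E
python3 chk.py; python3 t.py A 0.12
```

```text
scene {'A': [(0.0838, 98), (0.0883, 71), (0.0917, 77)], 'B': [(0.0839, 113), (0.0887, 89), (0.0912, 91)], 'C': [(0.0841, 36), (0.0888, 32), (0.0905, 41)], 'D': [(0.0794, 40), (0.0803, 34), (0.0787, 22)]}
[(24, array([0.4445, 0.1898, 0.0804])), (61, array([0.5192, 0.12  , 0.0892])), (60, array([0.539 , 0.2263, 0.0882])), (26, array([0.6118, 0.1572, 0.0892]))]
top {'A': [None, None, None], 'B': [(0.0854, 133), (0.0889, 108), (0.0919, 116)], 'C': [(0.0844, 63), (0.0894, 56), (0.0916, 48)], 'D': [None, None, None]}
[(71, array([0.5163, 0.123 , 0.0896]))]
4.35 pose [0.4443 0.1896 0.2991] [179.9923   0.0009  37.1129] F [-0.7911  0.1901 -0.1335] w 0.00021672546695853138 q [-41.5411   2.5887  15.7076 114.3105  -0.7763  63.1989  11.6142]
shift [ 0.0992  0.0269 -0.0029] turn [ 0.0076 -0.0024 48.1129]
```

Section D is shut and level (79–80 mm) and the box has not moved. Next is A, the long section on the left.

Request:
jog_arm --pt "1 0.0248 0.0067 -0.003 0 0 0" --pt "1 0.0248 0.0067 0 0 0 0" --pt "1 0.0248 0.0067 0 0 0 0" --pt "1 0.0248 0.0067 0 0 0 0" --pt "1 0 0 0 0 0 6.87" --pt "1 0 0 0 0 0 6.87" --pt "1 0 0 0 0 0 6.87" --pt "1 0 0 0 0 0 6.87" --pt "1 0 0 0 0 0 6.87" --pt "1 0 0 0 0 0 6.87" --pt "1 0 0 0 0 0 6.87" --pt "1 0 0 0 0 0 0"

```text
time_s: 5.35
tool_pos: [0.5397, 0.2279, 0.3021]
tool_rot: [180.0, -0.0, -11.2]
force: [0.1, -1.1, -0.6]
grip_width: 0.0003
```

```bash
python3 t.py A 0.08
```

```text
5.35 pose [0.5397 0.2279 0.3021] [179.987   -0.006  -11.1999] F [ 0.136  -1.0621 -0.6469] w 0.0003344300361423464 q [-45.0751  15.2353  22.8101 100.6168  -6.4162  65.4287 -31.5109]
shift [-0.0002 -0.0001  0.0401] turn [ 0.013  -0.006  -0.1999]
```

Request:
jog_arm --pt "1 0 0 0.014 0 0 0" --pt "1 0 0 0.012 0 0 0" --pt "1 0 0 0.003 0 0 0" --pt "1 0 0 0.003 0 0 0" --pt "1 0 0 0.003 0 0 0" --pt "1 0 0 0.003 0 0 0" --pt "1 0 0 0.002 0 0 0" --pt "1 0 0 0.001 0 0 0" --pt "1 0 0 0.0005 0 0 0" --pt "1 0 0 0 0 0 0" --pt "1 0 0 0 0 0 0"

```text
time_s: 6.27
tool_pos: [0.5398, 0.2279, 0.2622]
tool_rot: [-179.9, -0.0, -11.1]
force: [-3.8, -0.6, 8.5]
grip_width: 0.0003
```

Request:
jog_arm --pt "1 0 0 0.001 0 0 0" --pt "1 0 0 0.0005 0 0 0" --pt "1 0 0 0 0 0 0"

```text
time_s: 6.52
tool_pos: [0.5399, 0.2279, 0.2619]
tool_rot: [-179.9, 0.0, -11.1]
force: [-7.0, -1.8, 15.6]
grip_width: 0.0005
```

Hard stop again. I'll lift and turn towards 79° for C.

Request:
jog_arm --pt "1 0 0 -0.005 0 0 0" --pt "1 0 0 -0.015 0 0 0" --pt "1 0 0 -0.02 0 0 -7" --pt "1 0 0 0 0 0 -7" --pt "1 0 0 0 0 0 -7" --pt "1 0 0 0 0 0 -7" --pt "1 0 0 0 0 0 -7" --pt "1 0 0 0 0 0 -7" --pt "1 0 0 0 0 0 0" --pt "1 0 0 0 0 0 0"

```text
time_s: 7.35
tool_pos: [0.5399, 0.2276, 0.2993]
tool_rot: [180.0, -0.0, 30.7]
force: [0.3, 0.8, 0.1]
grip_width: 0.0007
```

```bash
python3 chk.py; python3 t.py C 0.12
```

```text
scene {'A': [(0.0798, 49), (0.08, 41), (0.0797, 45)], 'B': [(0.0845, 119), (0.0888, 95), (0.0918, 83)], 'C': [(0.0843, 37), (0.0892, 28), (0.0909, 42)], 'D': [None, None, None]}
[(61, array([0.5195, 0.1201, 0.0894])), (24, array([0.5581, 0.2252, 0.0801])), (26, array([0.6124, 0.1578, 0.0894]))]
top {'A': [(0.0747, 1), None, None], 'B': [(0.0854, 134), (0.0896, 107), (0.0915, 121)], 'C': [(0.0847, 66), (0.0895, 52), (0.0911, 52)], 'D': [None, None, None]}
[(75, array([0.5158, 0.123 , 0.0895]))]
7.45 pose [0.5398 0.2277 0.2993] [179.9924  -0.018   30.6939] F [-0.5723 -0.3901 -0.0745] w 0.00012242707021765118 q [-40.3486  15.047   17.2889 100.6162  -4.8757  65.0484   9.1345]
shift [ 0.0269  0.0979 -0.0027] turn [  0.0147  -0.0137 -48.3061]
```

Request:
jog_arm --pt "1 0.0067 0.0245 -0.003 0 0 0" --pt "1 0.0067 0.0245 0 0 0 0" --pt "1 0.0067 0.0245 0 0 0 0" --pt "1 0.0067 0.0245 0 0 0 0" --pt "1 0 0 0 0 0 -6.9" --pt "1 0 0 0 0 0 -6.9" --pt "1 0 0 0 0 0 -6.9" --pt "1 0 0 0 0 0 -6.9" --pt "1 0 0 0 0 0 -6.9" --pt "1 0 0 0 0 0 -6.9" --pt "1 0 0 0 0 0 -6.9" --pt "1 0 0 0 0 0 0"

```text
time_s: 8.45
tool_pos: [0.613, 0.1574, 0.3022]
tool_rot: [180.0, -0.0, 79.2]
force: [-0.2, 0.0, 0.8]
grip_width: 0.0003
```

```bash
python3 t.py C 0.08
```

```text
8.45 pose [0.613  0.1574 0.3022] [179.9934  -0.0027  79.2258] F [-0.2133  0.0008  0.8442] w 0.0002988546982633345 q [-26.8074  20.1373  12.3678  93.3959  -4.5956  66.9572  65.8529]
shift [-0.0002 -0.0001  0.0402] turn [ 0.0066 -0.0027  0.2258]
```

Request:
jog_arm --pt "1 0 0 0.014 0 0 0" --pt "1 0 0 0.012 0 0 0" --pt "1 0 0 0.003 0 0 0" --pt "1 0 0 0.003 0 0 0" --pt "1 0 0 0.003 0 0 0" --pt "1 0 0 0.003 0 0 0" --pt "1 0 0 0.002 0 0 0" --pt "1 0 0 0.001 0 0 0" --pt "1 0 0 0.001 0 0 0" --pt "1 0 0 0.0005 0 0 0" --pt "1 0 0 0 0 0 0" --pt "1 0 0 0 0 0 0"

```text
time_s: 9.45
tool_pos: [0.6131, 0.1573, 0.2619]
tool_rot: [180.0, -0.0, 79.1]
force: [-3.6, -1.9, 10.9]
grip_width: 0.0003
```

Request:
jog_arm --pt "1 0 0 0.0008 0 0 0" --pt "1 0 0 0 0 0 0" --pt "1 0 0 -0.006 0 0 0" --pt "1 0 0 -0.015 0 0 0" --pt "1 0 0 -0.022 0 0 7" --pt "1 0 0 0 0 0 7" --pt "1 0 0 0 0 0 7" --pt "1 0 0 0 0 0 7" --pt "1 0 0 0 0 0 7" --pt "1 0 0 0 0 0 7" --pt "1 0 0 0 0 0 0" --pt "1 0 0 0 0 0 0"

```text
time_s: 10.45
tool_pos: [0.613, 0.1577, 0.3019]
tool_rot: [180.0, -0.0, 37.4]
force: [0.5, -0.1, 0.2]
grip_width: 0.0005
```

```bash
python3 chk.py; python3 t.py B 0.12
```

```text
scene {'A': [(0.0793, 72), (0.08, 87), (0.0792, 94)], 'B': [None, None, None], 'C': [None, (0.0783, 7), (0.0792, 28)], 'D': [(0.0787, 43), (0.0796, 34), (0.08, 31)]}
[(28, array([0.444 , 0.1899, 0.08  ])), (67, array([0.5402, 0.2283, 0.0803]))]
top {'A': [(0.0797, 25), (0.0802, 51), (0.0796, 78)], 'B': [None, (0.0875, 4), (0.0917, 29)], 'C': [None, None, None], 'D': [None, None, (0.0799, 2)]}
[]
10.55 pose [0.613  0.1576 0.3019] [179.9979  -0.0149  37.3199] F [-0.5178  0.3928 -0.2548] w 0.00044180405035380745 q [-32.0415  20.5415  18.8792  93.6181  -7.0891  67.0037  25.8148]
shift [-0.0986 -0.0267 -0.0001] turn [-0.0043 -0.0149 48.3199]
```

A, C and D are shut at 80 mm. B is next.

Request:
jog_arm --pt "1 -0.0246 -0.0067 0 0 0 0" --pt "1 -0.0246 -0.0067 0 0 0 0" --pt "1 -0.0246 -0.0067 0 0 0 0" --pt "1 -0.0246 -0.0067 0 0 0 0" --pt "1 0 0 0 0 0 6.9" --pt "1 0 0 0 0 0 6.9" --pt "1 0 0 0 0 0 6.9" --pt "1 0 0 0 0 0 6.9" --pt "1 0 0 0 0 0 6.9" --pt "1 0 0 0 0 0 6.9" --pt "1 0 0 0 0 0 6.9" --pt "1 0 0 0 0 0 0"

```text
time_s: 11.55
tool_pos: [0.5184, 0.1193, 0.3021]
tool_rot: [-180.0, -0.0, -11.2]
force: [-1.0, 1.1, -1.3]
grip_width: 0.0002
```

```bash
python3 t.py B 0.08
```

```text
11.55 pose [0.5184 0.1193 0.3021] [-179.9851   -0.0253  -11.2145] F [-0.9672  1.1035 -1.2616] w 0.0001817758466122037 q [-37.1855   8.587   23.2521 108.0445  -3.7607  64.0761 -23.737 ]
shift [0.     0.0003 0.0401] turn [-0.0148 -0.0253 -0.2145]
```

Request:
jog_arm --pt "1 0 0 0.014 0 0 0" --pt "1 0 0 0.012 0 0 0" --pt "1 0 0 0.003 0 0 0" --pt "1 0 0 0.003 0 0 0" --pt "1 0 0 0.003 0 0 0" --pt "1 0 0 0.003 0 0 0" --pt "1 0 0 0.002 0 0 0" --pt "1 0 0 0.001 0 0 0" --pt "1 0 0 0.001 0 0 0" --pt "1 0 0 0.0005 0 0 0" --pt "1 0 0 0 0 0 0" --pt "1 0 0 0 0 0 0"

```text
time_s: 12.55
tool_pos: [0.5186, 0.1191, 0.2616]
tool_rot: [-179.9, -0.0, -11.1]
force: [-5.5, -2.8, 13.9]
grip_width: 0.0007
```

Request:
jog_arm --pt "1 0 0 0.0005 0 0 0" --pt "1 0 0 0 0 0 0" --pt "1 0 0 -0.006 0 0 0" --pt "1 0 0 -0.02 0 0 0" --pt "1 0 0 -0.035 0 0 0" --pt "1 0 0 -0.035 0 0 0" --pt "1 0 0 -0.035 0 0 0" --pt "1 0 -0.035 0 0 0 0" --pt "1 0 -0.035 0 0 0 0" --pt "1 0 -0.035 0 0 0 0" --pt "1 0 -0.035 0 0 0 0" --pt "1 0 -0.035 0 0 0 0"

```text
time_s: 13.55
tool_pos: [0.5523, 0.2929, 0.3902]
tool_rot: [-179.9, -0.0, -11.1]
force: [0.2, 0.1, -0.3]
grip_width: 0.0005
```

Request:
jog_arm --pt "1 0 -0.035 0 0 0 0" --pt "1 0 -0.035 0 0 0 0" --pt "1 0 -0.035 0 0 0 0" --pt "1 0 -0.035 0 0 0 0" --pt "1 0 0 0 0 0 0" --pt "1 0 0 0 0 0 0" --pt "1 0 0 0 0 0 0"

```text
time_s: 14.13
tool_pos: [0.5794, 0.428, 0.3894]
tool_rot: [179.9, -0.0, -11.1]
force: [-0.1, -1.3, 0.6]
grip_width: 0.0005
```

```bash
python3 chk.py; python3 t.py B 0.08
python3 - <<'E'
from h import *
p,d,W=cloud("scene"); cv2.imwrite("pics/s2.png",p[...,::-1])
z=np.load("c.npz"); D=np.abs(p.astype(int)-z['b']).max(-1)>40; 
n,L,s,_=cv2.connectedComponentsWithStats(D.astype(np.uint8)); print([x.tolist() for x in s[1:] if x[4]>25])
E
```

```text
scene {'A': [(0.0796, 112), (0.0799, 85), (0.0799, 88)], 'B': [(0.0799, 101), (0.08, 74), (0.0793, 81)], 'C': [(0.0795, 53), (0.0803, 43), (0.0796, 46)], 'D': [(0.0798, 41), (0.0797, 35), (0.0791, 30)]}
[(25, array([0.444 , 0.1894, 0.0797])), (60, array([0.5181, 0.1184, 0.0799])), (65, array([0.5406, 0.2282, 0.08  ])), (34, array([0.6135, 0.1573, 0.0807]))]
top {'A': [(0.0802, 150), (0.0802, 107), (0.0801, 110)], 'B': [(0.0806, 138), (0.0799, 113), (0.079, 119)], 'C': [(0.0807, 62), (0.0814, 48), (0.0802, 47)], 'D': [(0.0804, 63), (0.0798, 55), (0.0793, 51)]}
[]
14.2333 pose [0.5799 0.4266 0.3904] [179.9793  -0.0537 -11.2668] F [-0.3328 -1.1552 -0.0868] w 0.00043028962923357864 q [-49.2295  27.6558  15.8609  73.2426  -7.3456  80.0641 -45.0991]
shift [-0.0003  0.3136  0.1285] turn [ 0.0208 -0.0536 -0.2668]
[[453, 0, 39, 79, 1039], [479, 0, 97, 62, 1015], [540, 1, 10, 10, 48], [481, 13, 35, 90, 1113], [492, 17, 9, 8, 35], [445, 39, 7, 17, 43], [392, 53, 12, 32, 113], [435, 57, 10, 17, 65], [574, 58, 37, 28, 262], [476, 68, 20, 39, 351], [511, 76, 11, 22, 73], [379, 84, 12, 7, 35], [604, 84, 36, 73, 660], [517, 88, 13, 27, 162], [397, 90, 7, 12, 27], [376, 94, 3, 13, 32], [528, 112, 11, 16, 52], [376, 115, 4, 14, 27], [558, 131, 13, 22, 93], [520, 138, 10, 15, 68], [531, 138, 29, 19, 262], [453, 143, 187, 161, 9625], [606, 169, 15, 5, 27], [393, 238, 19, 13, 57], [391, 267, 17, 14, 40], [392, 271, 15, 13, 31], [358, 280, 12, 10, 47]]
```

View pics/s2.png

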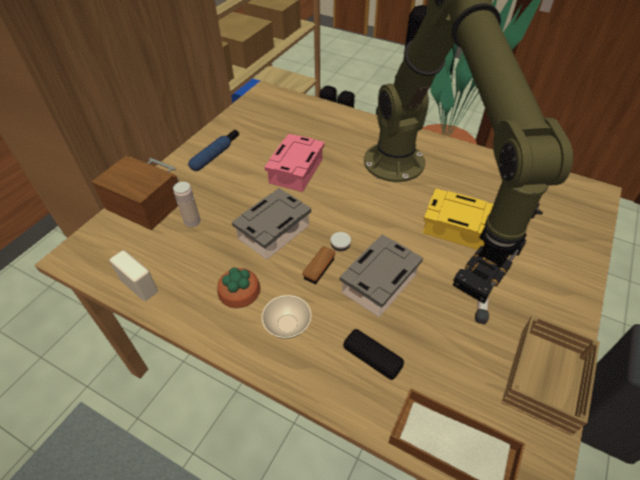

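All four sections are level at 80 mm in both views. The picture shows the lid flat at (380,270), nothing else disturbed, and the arm clear, so I'm handing in.

```bash
python3 -c "
from cell import env
print(env.sign_off())"
```

```text
the job is handed in; nothing more can be done
None
```

I pressed all four loose rim sections of the open grey box shut, going round in order: near short, left long, far short, right long. I used closed fingertips and pressed each to its hard stop, with at most about 19 N read upward and up to about 8 N sideways.

- **Lid:** In the last check all four sections lay level at 79–81 mm in both camera views.
- **Box:** The black strips ended within 1–2 mm of their fitted places, so I saw no sign of the box moving.
- **Surroundings:** Comparing the scene picture with the first one showed changes only at the lid and the arm. The arm partly hid the yellow box and the torch, so those were not fully checked.
- **Finish:** I ended with the arm clear, fingertips about 0.21 m above the table. The clock read about 14.3 s of the 42 s. No check failed or disagreed.

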